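# Level the balance platform with a spirit level

### The arm

A 6-joint arm with a two-finger parallel gripper is mounted at the origin on the work surface. World frame = base frame: x ahead of the robot, y to its left, z up, the work surface at z = 0. Lengths are in mm, angles in rad, forces in N, time in s.
With the tool pointing down it reaches from about 400 to 925 mm from the base axis. Payload 12.5 kg.
Tool frame: the origin (TCP) lies midway between the tips of the shut fingers; the grasp point (between the pads) lies 19 mm behind it (env.grip_depth is the distance from the TCP to the grasp point, in mm); z points along the fingers, y is the line along which they close (so a half turn about z gives the same grasp; the last joint's range is limited). The gripper opens to 95 mm and grips with 3 to 60 N. Pads are 20 mm wide; open, the fingers measure 119 mm over their backs; the gripper's body (75 mm by 180 mm) begins 59 mm behind the grasp point.
Start: joints at [-1.333, 0.491, 1.559, -0, 1.092, -0.106], TCP at [210.691, -588.439, 179.561] pointing down, gripper open.
Joint ranges: [-3.1, 3.1], [-0.84, 2.19], [0.05, 2.79], [-1.13, 4.28], [0.06, 2.93], [-2.69, 2.69]. Speed limits (rad/s): [2.22, 2.22, 2.79, 3.14, 3.14, 3.14].

### API

Orientations are given as [roll, pitch, yaw] about the fixed x, y, z axes, in that order (R = Rz(yaw) Ry(pitch) Rx(roll)).
In Python, from cell import monitor, viewer, order, env gives the robot as it stands.
- The arm moves only by the tool move_arm, never from a script. Its argument "moves" is one flat list of numbers, 4 for each row, row after row: the shift along the tool's x, y, z normalised to -1 to 1, where 1 is 0.15 m, then the turn about the tool's z normalised to -1 to 1, where 1 is pi/2 rad. A call has 1 to 10 rows; each row shifts and turns the commanded pose from where the row before left it, along the tool's axes as they then stand; what a row does not reach is not made up. A row lasts 1/8 s, in which the tool goes at most 62.5 mm and 10.7 degrees, less where a joint would pass 70% of its speed; a pose out of reach is approached as far as the arm can. A call with a number of a shift or a turn outside -1 to 1 is refused whole. A call with a gripper value outside its range is refused whole. "claw" is the finger opening in mm, from 0 to 95.1, set as the call begins (left out, the last holds). The fingers move at their own pace and stop on an object; the grip force is fixed at half the most. Time passes only in rows, so rows that do not move let the fingers close. It gives the time, the measured TCP pose, the force, the opening and the grip force at its end, in the units of the state.
- monitor.state(): the state, without advancing time (a new reading comes with each control period).
- viewer.read_camera(name): name is "side" or "top" or "wrist"; returns the picture (400x640x3 uint8, red, green, blue); there is no depth.
- viewer.camera_info(name): a dict with "K" (3x3 intrinsics, pixels), "camera_from_world" (4x4, takes a point from world to camera coordinates). Camera axes: x right, y down, z forward; pixel columns grow to the right and rows downward; lengths in mm; the calibration is good to about 2 mm. A picture is of the moment at which its call begins: read the wrist's pose just before it. camera_info takes no time and is no camera call; for the wrist camera it gives the pose at the moment of the call.
- order.job_done(): hands the job in; it is judged then, once.
The state is a dict: "t": time; "joints": joint angles; "qvel": joint speeds; "tau": joint torques, N m; "eef_pos": TCP position; "tcp_rot": TCP orientation; "ft_force": force on the tool from outside, world axes, zero at the start; "moment": the same for the moment, N m; "opening": opening from 0.0 (shut) to 1.0 (fully open); "grip_force": force on a finger pad.
Only numpy, scipy, OpenCV 4.12 (cv2) and the standard library are available. Lean on these libraries where they do the work, as an engineer would, in place of code of your own. Each camera call takes 0.05 s, during which the arm holds its last target. There are 200 camera calls.

### The job

Level the blue platform so that the balance can go on it: lay the yellow spirit level gently on it, lengthwise and fully on the plate, let go, and turn the black star knob of its levelling foot until the bubble rests between the two lines. Then press the level down on the platform with the fingers, with a moderate push, to be sure that it sits flat, and finish while still pressing, with the bubble still between the lines. Leave everything else on the bench where it is.

Things in the scene. Friction and masses are not known exactly. Their poses are not given: they have to be found in the camera images.
- level_center (a point): centre (half-way up) of the loose yellow spirit level: 180 long (x) x 32 wide (y) x 38 high (z), 0.75 kg, upright on its base on the bench. Its flat top has a flush clear window, 64 long, in the middle with a green vial along x under it; beyond the window the top is plain yellow. Grip it across its width. It may lie either way round on the platform
- level: the spirit level again, origin under its centre (19 mm below level_center)
- bubble (a joint): position (m) of the pale 18 mm bubble along the level's x from the middle of the vial: + towards the level's +x end, at most 0.020 either way. Between the two black lines when within 0.0025 of 0. It goes to the HIGHER end, 2 mm per milliradian of slope, and settles in about 1 s
- platform_top (a point): centre of the top of the blue platform's plate: 150 wide (x) x 240 long (y), top 50 mm above the bench, z up. It stands firmly on three feet: two fixed under its +y end, and the levelling foot with the knob on a lug beyond its -y end. At the start the knob end is always too low; 0.8 to 3.0 rad of turning are needed
- platform: the platform itself; origin between its two fixed feet, 100 mm along its +y from platform_top and 38 mm below it. Its x and y axes are those of platform_top
- knob_grip (a point): middle of the foot's black star knob (round, diameter 41, 24 high, underside 12 mm above the lug), 165 mm from platform_top along the platform's -y, axis upright. Clockwise seen from above raises the knob end: 3 milliradians of slope (6 mm of bubble) per radian. It takes 0.05 N m, stays where left, can be gripped anew at any angle and turns well past level
- printer: portable label printer, dark grey box 115 x 85 x 48, origin under its centre
- bottle_a: off-white reagent bottle, diameter 72, 180 tall, at the back; origin under its centre
- beaker: glass beaker, diameter 80, 95 tall, at the back; origin under its centre
- battery: dark grey battery pack 75 x 125 x 34 with an orange patch, near the robot; origin under its centre
There are look-alikes about, which are no part of the job. Several things look just like the level: the one meant starts nearest to the robot's base.

How it is judged (in metres and radians):
On the way, in this order (a step that is already met when the one before it is completed fails the run):
1. the level lies lengthwise on the platform, let go and at rest (x of level_center in the frame of platform_top between -0.06 and 0.06 m and y of level_center in the frame of platform_top between -0.038 and 0.038 m and z of level_center in the frame of platform_top between 0.015 and 0.023 m and angle between the x axis of level_center and the y axis of platform_top, either way round below 0.2 rad and angle between the z axis of level_center and the z axis of platform_top, either way round below 0.006 rad and angle between level_center's own z axis and vertical below 0.1 rad and linear speed of level below 0.01 m/s and contact force between level and the fingers below 0.1 N and contact force between level and platform above 2 N), for 0.8 s.
2. with the level lying there, the foot has been turned until the bubble rests between the lines (x of level_center in the frame of platform_top between -0.06 and 0.06 m and y of level_center in the frame of platform_top between -0.038 and 0.038 m and z of level_center in the frame of platform_top between 0.015 and 0.023 m and angle between the x axis of level_center and the y axis of platform_top, either way round below 0.2 rad and angle between the z axis of level_center and the z axis of platform_top, either way round below 0.006 rad and angle between level_center's own z axis and vertical below 0.1 rad and linear speed of level below 0.01 m/s and value of joint bubble between -0.0025 and 0.0025 m and contact force between level and the arm below 0.3 N), for 0.5 s.
At the end, for the whole second after the job is handed in: Level flat on the plate, lengthwise within 11 degrees, centre within 38 mm of the plate's centre along it and 60 mm across; bubble within 2.5 mm of the middle; fingers press on the level with over 2 N and it bears on the platform with 9 to 40 N; all at rest (x of level_center in the frame of platform_top between -0.06 and 0.06 m and y of level_center in the frame of platform_top between -0.038 and 0.038 m and z of level_center in the frame of platform_top between 0.015 and 0.023 m and angle between the x axis of level_center and the y axis of platform_top, either way round below 0.2 rad and angle between the z axis of level_center and the z axis of platform_top, either way round below 0.006 rad and angle between level_center's own z axis and vertical below 0.1 rad and linear speed of level below 0.01 m/s and value of joint bubble between -0.0025 and 0.0025 m and contact force between level and the fingers above 2 N and contact force between level and platform between 9 and 40 N); the arm keeps its last pose, push and grip.
It fails at once if the level is banged or forced against the platform (over 60 N) (contact force between level and platform above 60 N).
It fails at once if something else on the bench is pushed out of its place (over 20 mm) (distance of any of printer, bottle_a, beaker, battery from where it was at the start of the episode above 0.02 m).
It also fails if it takes over 72 s, if anything falls off the work surface, if the arm or the gripper's body presses on something with over 40 N, if the wrist force passes 120 N, or if a joint passes its speed limit or range.

## Working session

There is one attempt and no reset: what is moved stays moved. The work goes in short steps, Python scripts to look and compute and a tool call to move; the robot and the scene stay as the last step left them, time stands still between calls to the robot, and variables do not carry over. Pictures are saved under pics/ and viewed, at most 10 in all, crops included, and the job is handed in when it is done.

Besides the shell and the picture viewer there is one more tool, called after "Emit:" as name(argument=value, ...) on one line, values as JSON. move_arm: Moves the arm, as the interface text tells. Scaled input: -1 to 1 covers 0.15 m each way for a shift and pi/2 rad each way for a turn. Its arguments: {"type":"object","properties":{"moves":{"type":"array"},"claw":{"type":"number"}},"required":["moves"]}

```bash
ls; mkdir -p pics; python3 - <<'E'
from cell import monitor, viewer, order, env
import cv2
print(monitor.state())
for n in ("top","side"):
    i=viewer.camera_info(n);print(n,i)
    cv2.imwrite(f"pics/{n}0.png",viewer.read_camera(n)[:,:,::-1])
E
```

```text
pics
{'t': 0.0, 'joints': array([-1.33260849e+00,  4.91540434e-01,  1.55943384e+00, -2.48852753e-07,
        1.09170794e+00, -1.05613828e-01]), 'qvel': array([ 0.00091687,  0.00063698, -0.00050486, -0.00014562, -0.00071057,
       -0.00021717]), 'tau': array([ 3.20560757e-03, -6.12623334e+01, -2.58185399e+01,  6.93449518e-02,
        4.80474648e-02, -3.46586990e-05]), 'eef_pos': array([ 210.61546262, -588.14982051,  178.97903113]), 'tcp_rot': array([-3.14050915e+00, -1.14638404e-04,  3.43801716e-01]), 'ft_force': array([ 0.47135873, -0.62885031,  0.5755125 ]), 'moment': array([0.0153045 , 0.04085365, 0.01457545]), 'grip_force': 0.0, 'opening': 0.9982636489460799}
top {'K': array([[456.30237177,   0.        , 327.19508411],
       [  0.        , 456.30237177, 187.84196571],
       [  0.        ,   0.        ,   1.        ]]), 'camera_from_world': array([[-1.82605366e-02, -9.99814533e-01, -6.11987604e-03,
         8.82478631e+01],
       [-9.97059305e-01,  1.86651656e-02, -7.43260038e-02,
         5.59189863e+02],
       [ 7.44264473e-02,  4.74464663e-03, -9.97215219e-01,
         1.46505905e+03],
       [ 0.00000000e+00,  0.00000000e+00,  0.00000000e+00,
         1.00000000e+00]])}
side {'K': array([[364.94838417,   0.        , 319.95714015],
       [  0.        , 364.94838417, 200.25075515],
       [  0.        ,   0.        ,   1.        ]]), 'camera_from_world': array([[-9.99771909e-01, -9.85660437e-03, -1.89467134e-02,
         5.31586449e+02],
       [ 5.05847846e-03,  7.52606988e-01, -6.58450556e-01,
        -1.31808322e+01],
       [ 2.07495155e-02, -6.58396210e-01, -7.52385465e-01,
         1.18082202e+03],
       [ 0.00000000e+00,  0.00000000e+00,  0.00000000e+00,
         1.00000000e+00]])}
```

View pics/top0.png

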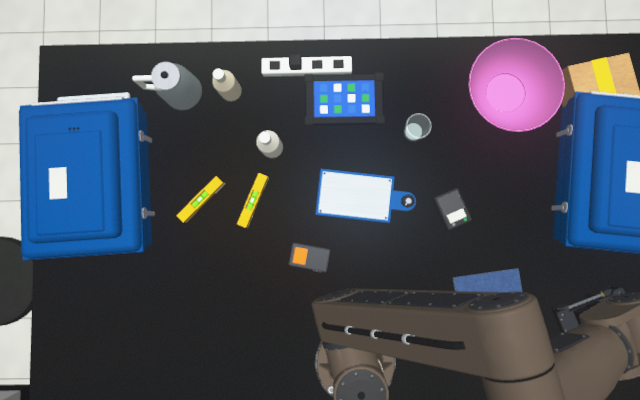

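View pics/side0.png

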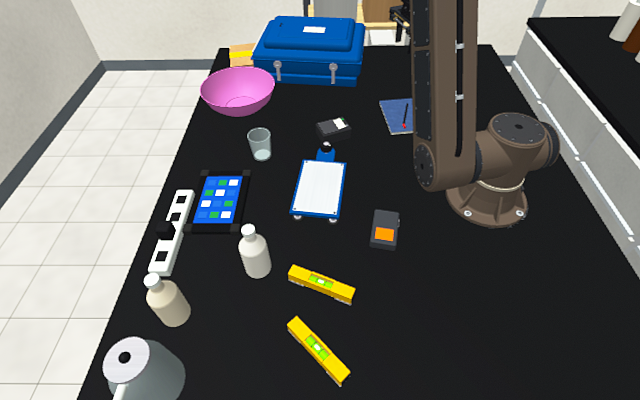

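The top picture shows the plate at about (355,195), with its knob at (408,201). The level meant is the one at (253,200), nearest the base at about (355,362); a look-alike lies at (200,200). The side view confirms only two levels.

```bash
cat > h.py <<'E'
from cell import monitor, viewer, order, env
import cv2, numpy as np
def ray(info,px,z):
    K=info["K"];T=info["camera_from_world"];R=T[:3,:3];c=-R.T@T[:3,3]
    px=np.atleast_2d(px).astype(float)
    d=(R.T@np.linalg.inv(K)@np.c_[px,np.ones(len(px))].T).T
    return c+d*((z-c[2])/d[:,2])[:,None]
def proj(info,P):
    T=info["camera_from_world"];p=info["K"]@(T[:3,:3]@np.asarray(P,float)+T[:3,3]);return p[:2]/p[2]
def comps(mask,amin=60):
    cs,_=cv2.findContours(mask.astype(np.uint8),cv2.RETR_EXTERNAL,cv2.CHAIN_APPROX_NONE)
    return [c for c in cs if cv2.contourArea(c)>amin]
def rect(info,c,z):
    P=ray(info,c.reshape(-1,2)+0.0,z)[:,:2].astype(np.float32)
    (cx,cy),(w,h),a=cv2.minAreaRect(P)
    if w<h: w,h,a=h,w,a+90
    return np.round([cx,cy,w,h,(a+90)%180-90],1)
E
python3 - <<'E'
from h import *
for n in ("top","side"):
    im=cv2.imread(f"pics/{n}0.png");hsv=cv2.cvtColor(im,cv2.COLOR_BGR2HSV);H,S,V=cv2.split(hsv);i=viewer.camera_info(n)
    print(n)
    for c in comps((H>18)&(H<75)&(S>120)&(V>90)): print("level",c.reshape(-1,2).mean(0),rect(i,c,38),rect(i,c,19))
    for c in comps((S<60)&(V>170),1500): print("white",c.reshape(-1,2).mean(0),rect(i,c,50))
    for c in comps((((H>95)&(H<125)&(S>120)&(V>60))|((S<60)&(V>150))),1500):
        print("plate",c.reshape(-1,2).mean(0),rect(i,c,50))
    for c in comps((H>42)&(H<80)&(S>120)&(V>90),8): print("green",c.reshape(-1,2).mean(0),rect(i,c,38))
im=cv2.imread("pics/top0.png")[155:245,225:425];cv2.imwrite("pics/c1.png",cv2.resize(im,(800,360),interpolation=cv2.INTER_CUBIC))
E
```

```text
top
level [199.53061224 199.1122449 ] [531.3 489.3 182.8  39.2 -45.5] [532.4 494.8 185.2  39.7 -45.5]
level [251.97540984 200.00819672] [524.9 320.5 182.8  39.6 -23.1] [525.9 323.7 185.2  40.1 -23.1]
level [603.17346939  75.26530612] [ 909.6 -829.3  122.9   57.3   11.6] [ 915.5 -841.   124.5   58.    11.6]
white [ 16.06349206 350.43386243] [7.8000e+01 1.0633e+03 2.2000e+02 9.6800e+01 1.0000e-01]
white [354.74193548 195.33640553] [533.9  -9.6 221.  131.   82.6]
white [233.63007284  53.70603538] [ 786.6  104.8 2105.7  786.3   88.8]
plate [ 16.06315789 350.74736842] [  75.2 1060.9  222.9   97.5    1.7]
plate [362.07636364 196.01090909] [528.6 -45.6 315.  151.5  82.6]
plate [597.59210526 171.41917293] [ 600.7 -790.7  510.1  272.3   -6. ]
plate [344.08900524  98.28272251] [848.7  18.8 198.9 120.7 -90. ]
plate [235.9995086   69.93906634] [ 753.6  105.5 2105.7  852.4   88.8]
green [250.         204.72222222] [510.4 326.9  22.9  13.  -27. ]
green [254.27272727 195.31818182] [539.6 314.3  27.4  13.2 -22.3]
green [199.76315789 199.05263158] [532.  490.3  56.4  13.8 -45.5]
green [337.38095238 1
[... 1301 characters left out ...]
 44.7 198.4 119.9  89.7]
plate [319.72807018 185.52631579] [530.4 -27.3 323.2 151.7  82.5]
plate [ 87.76224612 229.21505376] [1272.6  -62.4 1341.7  476.8   89.9]
plate [583.68361582 115.72630257] [-434.3 -772.8 1951.8  796.8   60.9]
plate [189.78890728  49.65397351] [ 1231.5 -1216.2  1958.6  1815.3   -59.1]
green [316.66304348 347.61956522] [534.1 495.2  58.4  15.4 -45.6]
green [213.7826087  214.39130435] [ 8.509e+02  1.022e+02  2.210e+01  1.940e+01 -3.000e-01]
green [228.35 203.  ] [ 8.153e+02  5.660e+01  2.120e+01  1.640e+01 -4.000e-01]
green [208.65 192.  ] [ 8.854e+02  9.800e+00  2.220e+01  1.730e+01 -4.000e-01]
green [222.5 182. ] [ 8.498e+02 -3.420e+01  2.130e+01  1.820e+01 -5.000e-01]
```

View pics/c1.png

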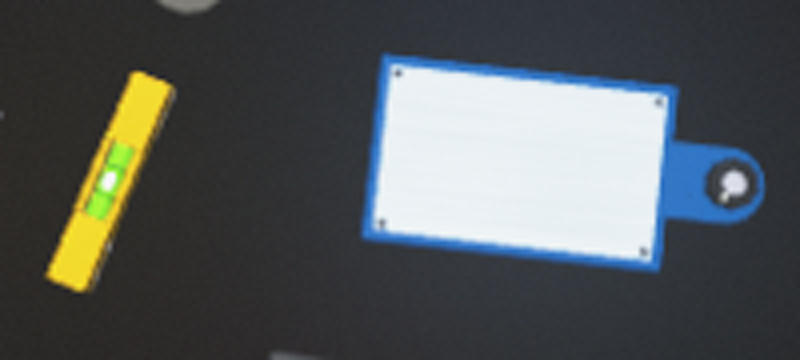

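The crop shows the level at left with its bubble centred in a green vial. At right are the white plate with its blue rim and the black star knob at crop (735,185). The ray-cast sizes (about 183 x 39 and 221 x 131 white) fit.

- **Level:** about (525.5, 321), long axis at -23°.
- **Plate:** about (533.7, -8), its y axis at 82.6°.
- **Knob:** about (512, -172).

I'll go over the knob first, look with the wrist camera, then go on to the level.

```bash
cat >> h.py <<'E'
def pose():
    s=monitor.state();return np.r_[s["eef_pos"],s["tcp_rot"][2]]
def plan(targets,start=None,step=55,turn=0.16):
    """targets: list of (x,y,z,yaw,[step]); prints rows in units of the moves"""
    p=np.array(start if start is not None else pose(),float);out=[]
    for t in targets:
        st=t[4] if len(t)>4 else step;t=np.array(t[:4],float)
        n=max(1,int(np.ceil(max(np.linalg.norm(t[:3]-p[:3])/st,abs(t[3]-p[3])/turn))));p0=p.copy()
        for k in range(1,n+1):
            g=p0+(t-p0)*k/n;d=g-p;c,s=np.cos(p[3]),np.sin(p[3])
            v=np.array([d[0]*c+d[1]*s,d[0]*s-d[1]*c,-d[2]])/150
            r=np.r_[v,-d[3]/(np.pi/2)];q=np.round(r,3 if k==n else 2);out.append(q)
            w=q[:3]*150;p=p+[w[0]*c+w[1]*s,w[0]*s-w[1]*c,-w[2],-q[3]*np.pi/2]
    for i in range(0,len(out),10): print(", ".join(f"{v:g}" for q in out[i:i+10] for v in q)+"\n")
    print("end",p.round(3),len(out))
E
python3 - <<'E'
from h import *
t=viewer.camera_info("wrist");T=t["camera_from_world"];print(t["K"][0,0],"cam",-T[:3,:3].T@T[:3,3],"fwd",T[2,:3],pose())
plan([(515,-172,230,1.44)]);
plan([(525,310,230,2.74)],start=(515,-172,230,1.44))
E
```

```text
348.97109382662467 cam [ 282.12188731 -562.81129491  384.27250635] fwd [-0.25082511 -0.08912951 -0.96392048] [ 2.10637861e+02 -5.88166951e+02  1.79052823e+02  3.43842491e-01]
0.28, -0.19, -0.03, -0.07, 0.31, -0.16, -0.04, -0.07, 0.32, -0.13, -0.03, -0.07, 0.33, -0.09, -0.04, -0.07, 0.34, -0.05, -0.03, -0.07, 0.34, -0.02, -0.03, -0.07, 0.35, 0.02, -0.04, -0.07, 0.33, 0.06, -0.03, -0.07, 0.33, 0.1, -0.04, -0.07, 0.321, 0.133, -0.03, -0.068

end [ 515.04  -172.061  230.053    1.44 ] 10
0.35, -0.04, -0, -0.09, 0.36, 0.01, -0, -0.09, 0.35, 0.06, -0, -0.1, 0.34, 0.12, -0, -0.09, 0.32, 0.16, -0, -0.09, 0.29, 0.21, -0, -0.09, 0.26, 0.24, -0, -0.09, 0.22, 0.28, -0, -0.1, 0.181, 0.312, -0, -0.088

end [525.005 310.059 230.      2.741] 9
```

Emit:
move_arm(moves=[0.28,-0.19,-0.03,-0.07,0.31,-0.16,-0.04,-0.07,0.32,-0.13,-0.03,-0.07,0.33,-0.09,-0.04,-0.07,0.34,-0.05,-0.03,-0.07,0.34,-0.02,-0.03,-0.07,0.35,0.02,-0.04,-0.07,0.33,0.06,-0.03,-0.07,0.33,0.1,-0.04,-0.07,0.321,0.133,-0.03,-0.068], claw=80)

```text
t: 1.35
eef_pos: [515.9, -170.8, 230.6]
tcp_rot: [-3.141, 0.0, 1.444]
ft_force: [0.7, -0.7, 0.7]
opening: 0.839
grip_force: 0.0
```

```bash
python3 - <<'E'
from h import *
import json
p=pose();i=viewer.camera_info("wrist");cv2.imwrite("pics/w1.png",viewer.read_camera("wrist")[:,:,::-1])
json.dump({k:v.tolist() for k,v in i.items()},open("w1.json","w"));print(p,monitor.state()["qvel"].round(3))
print(proj(i,(512,-172,36)),proj(i,(533.7,-8,50)))
plan([(525,310,230,2.74)])
E
```

```text
[ 515.88446011 -170.83198512  230.62631986    1.44374781] [-0.079 -0.011  0.036 -0.011 -0.027  0.014]
[318.12393796 172.22632988] [318.28817287  11.632375  ]
0.35, -0.04, 0, -0.09, 0.35, 0.02, 0, -0.09, 0.35, 0.06, 0, -0.09, 0.34, 0.11, 0, -0.09, 0.32, 0.16, 0, -0.1, 0.28, 0.2, 0, -0.09, 0.26, 0.24, 0.01, -0.09, 0.22, 0.28, -0, -0.09, 0.18, 0.304, -0.003, -0.091

end [524.964 310.067 230.041   2.741] 9
```

View pics/w1.png

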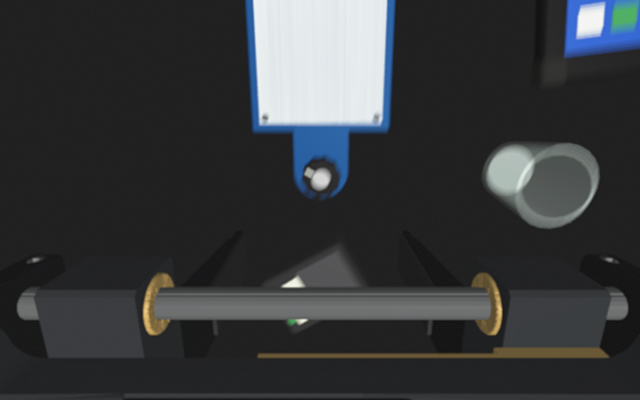

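The wrist picture shows the knob at (319,177), close to the predicted (318,172), in line with the plate. The beaker and printer are clear of it. On to the level.

Emit:
move_arm(moves=[0.35,-0.04,0,-0.09,0.35,0.02,0,-0.09,0.35,0.06,0,-0.09,0.34,0.11,0,-0.09,0.32,0.16,0,-0.1,0.28,0.2,0,-0.09,0.26,0.24,0.01,-0.09,0.22,0.28,0,-0.09,0.18,0.304,0,-0.091,0,0,0,0], claw=70)

```text
t: 2.65
eef_pos: [526.1, 307.4, 228.2]
tcp_rot: [-3.141, -0.001, 2.735]
ft_force: [0.1, -0.6, 0.5]
opening: 0.738
grip_force: 0.0
```

```bash
python3 - <<'E'
from h import *
p=pose();i=viewer.camera_info("wrist");im=viewer.read_camera("wrist")[:,:,::-1].copy();cv2.imwrite("pics/w2.png",im)
print(p);H,S,V=cv2.split(cv2.cvtColor(im,cv2.COLOR_BGR2HSV))
for c in comps((H>18)&(H<75)&(S>120)&(V>90),300): print("level",c.reshape(-1,2).mean(0),rect(i,c,38))
for c in comps((H>40)&(H<80)&(S>120)&(V>90),20): print("green",c.reshape(-1,2).mean(0),rect(i,c,38))
# knob, from w1 (wrist) and top
E
```

```text
[526.05818228 307.41243142 228.16354706   2.73494996]
level [411.24893314 354.51920341] [799.3 319.4 467.8  11.   66.8]
level [469.28846154 304.09615385] [759.7 410.1  90.3  29.7 -13.3]
level [174.94193548 303.96129032] [612.5  67.8  90.6  29.6 -33.2]
level [333.93681319 161.14285714] [527.3 322.3 180.   34.5 -23.4]
level [477.39946381 105.95978552] [531.3 488.2 181.2  43.6 -45.5]
green [333.71317829 165.27906977] [526.5 322.2  61.3  15.2 -23.1]
green [476.44094488 111.21259843] [532.8 489.6  62.   14.8 -45.2]
```

View pics/w2.png

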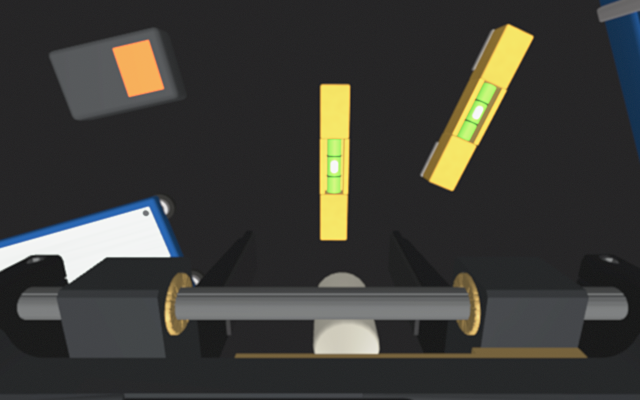

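The wrist picture shows the level upright at (334,163), 180 x 34 when ray-cast, with the look-alike at upper right. The pose is (526.8, 322.2) at -23.2°. Descending to grip.

```bash
python3 - <<'E'
from h import *
plan([(526.8,322.2,60,2.737,45),(526.8,322.2,8,2.737,18)])
E
```

```text
0.01, 0.03, 0.28, -0, 0.01, 0.02, 0.28, -0, 0.01, 0.03, 0.28, -0, 0.01, 0.023, 0.282, -0.003, -0, -0, 0.12, -0, -0, -0, 0.11, -0, -0, -0, 0.116, -0

end [526.789 322.247   8.035   2.737] 7
```

Emit:
move_arm(moves=[0.01,0.03,0.28,0,0.01,0.02,0.28,0,0.01,0.03,0.28,0,0.01,0.023,0.282,0,0,0,0.12,0,0,0,0.11,0,0,0,0.11,0,0,0,0,0])

```text
t: 3.7
eef_pos: [527.2, 320.8, 9.1]
tcp_rot: [-3.141, -0.001, 2.73]
ft_force: [-0.2, -0.0, -0.4]
opening: 0.739
grip_force: 0.0
```

Emit:
move_arm(moves=[0,0,0,0,0,0,0,0,0,0,0,0,0,0,0,0,0,0,0,0,0,0,0,0], claw=20)

```text
t: 4.45
eef_pos: [527.4, 321.1, 9.7]
tcp_rot: [-3.142, 0.0, 2.73]
ft_force: [0.3, 1.0, 0.2]
opening: 0.223
grip_force: 0.0
```

The fingers shut to 21 mm with no grip force, so the level isn't between them. I'll look before doing anything else.

```bash
python3 - <<'E'
from h import *
s=monitor.state();print(s)
for n in ("top","side"):
    im=viewer.read_camera(n)[:,:,::-1].copy();cv2.imwrite(f"pics/{n}1.png",im)
a=cv2.imread("pics/side1.png")[200:350,220:420];b=cv2.imread("pics/top1.png")[130:280,160:360]
cv2.imwrite("pics/c2.png",np.hstack([cv2.resize(a,(400,300)),cv2.resize(b,(400,300))]))
E
```

```text
{'t': 4.45, 'joints': array([ 4.39998411e-01,  6.84954969e-01,  1.72443080e+00, -1.19555094e-04,
        7.32181464e-01, -7.18918701e-01]), 'qvel': array([-0.00026075,  0.00088702, -0.00126941,  0.00069705,  0.0020952 ,
       -0.00069683]), 'tau': array([ 4.23192556e-03, -6.56910253e+01, -1.81410795e+01,  2.55569414e-02,
        8.23597563e-02,  5.24754068e-05]), 'eef_pos': array([527.40931299, 321.10350644,   9.70586253]), 'tcp_rot': array([-3.14155915e+00,  7.68845729e-05,  2.72980235e+00]), 'ft_force': array([0.30913492, 1.00698363, 0.159867  ]), 'moment': array([ 0.07410544, -0.07486023,  0.02143798]), 'grip_force': 0.0, 'opening': 0.22258311976525277}
```

View pics/c2.png

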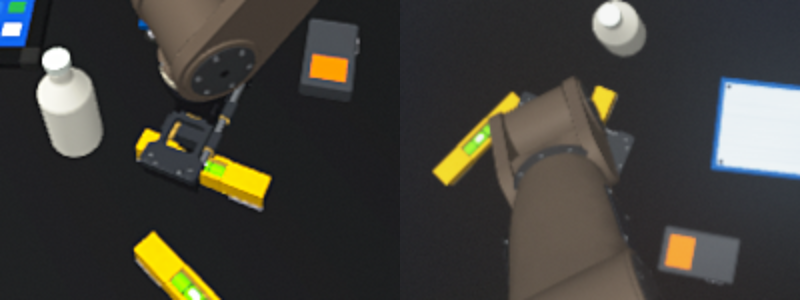

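The crops show the gripper straddling the level, but they don't settle whether it is held. Wrist view, and let the fingers finish.

Emit:
move_arm(moves=[0,0,0,0])

```text
t: 4.68
eef_pos: [527.4, 321.1, 9.7]
tcp_rot: [-3.142, 0.0, 2.73]
ft_force: [-0.3, -0.2, -0.1]
opening: 0.216
grip_force: 0.0
```

```bash
python3 - <<'E'
from h import *
s=monitor.state();print(s["opening"],s["grip_force"],s["ft_force"])
cv2.imwrite("pics/w3.png",viewer.read_camera("wrist")[:,:,::-1])
E
```

```text
0.21592301744547773 0.0 [-0.32971397 -0.24870015 -0.08645917]
```

View pics/w3.png

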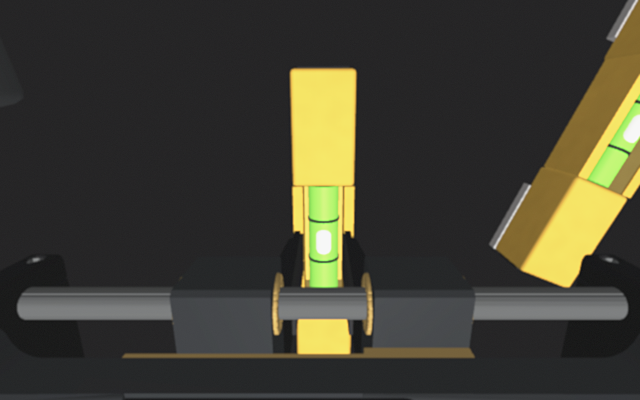

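The wrist picture shows the level well between the fingers, its window centre at (323,240). The sides are recessed around the window, so the body is narrower there than 32 mm and the 20 mm command stopped just short. Closing fully.

Emit:
move_arm(moves=[0,0,0,0,0,0,0,0,0,0,0,0,0,0,0,0], claw=0)

```text
t: 5.22
eef_pos: [527.4, 321.1, 9.7]
tcp_rot: [-3.142, 0.0, 2.73]
ft_force: [1.2, -1.2, 0.8]
opening: 0.002
grip_force: 0.0
```

The fingers shut completely with nothing between them, which is odd for a solid body. I'll check for yellow or green things that the arm hid at the start, and take another wrist look.

```bash
python3 - <<'E'
from h import *
i=viewer.camera_info("wrist");im=viewer.read_camera("wrist")[:,:,::-1].copy()
print("tcp px",proj(i,pose()[:3]))
top=viewer.read_camera("top")[:,:,::-1].copy();side=viewer.read_camera("side")[:,:,::-1].copy()
for n,q in(("top",top),("side",side)):
    H,S,V=cv2.split(cv2.cvtColor(q,cv2.COLOR_BGR2HSV));j=viewer.camera_info(n)
    for c in comps((H>18)&(H<75)&(S>120)&(V>90),25): print(n,c.reshape(-1,2).mean(0).round(),rect(j,c,38))
v=np.zeros((600,800,3),np.uint8);v[:400,:640]=im
v[400:,:400]=cv2.resize(top[250:350,220:420],(400,200));v[400:,400:]=cv2.resize(side[230:330,240:440],(400,200))
cv2.imwrite("pics/c3.png",v)
E
```

```text
tcp px [321.11822817 227.1766211 ]
top [199. 198.] [531.3 489.3 182.8  39.2 -45.4]
top [261. 180.] [584.8 293.4  52.2  36.9 -18.8]
top [351.  87.] [888.9  -4.5  20.   16.4  -1.2]
top [603.  75.] [ 909.6 -829.4  122.9   57.    11.5]
side [318. 350.] [534.  496.2 184.9  39.8 -45.6]
side [337. 290.] [484.2 348.9  88.5  48.6 -23.4]
side [292. 270.] [603.3 294.4  44.9  22.9  47.1]
side [308. 270.] [552.1 288.6  38.2  37.6 -22.7]
side [384. 234.] [346.2 174.6  45.3  34.8 -10.5]
side [214. 214.] [ 8.509e+02  1.022e+02  2.200e+01  1.940e+01 -3.000e-01]
side [237.  63.] [ 921.6 -803.9   59.4   55.9   80.3]
side [240.  53.] [ 925.  -896.9  108.5   69.2   11.5]
```

View pics/c3.png

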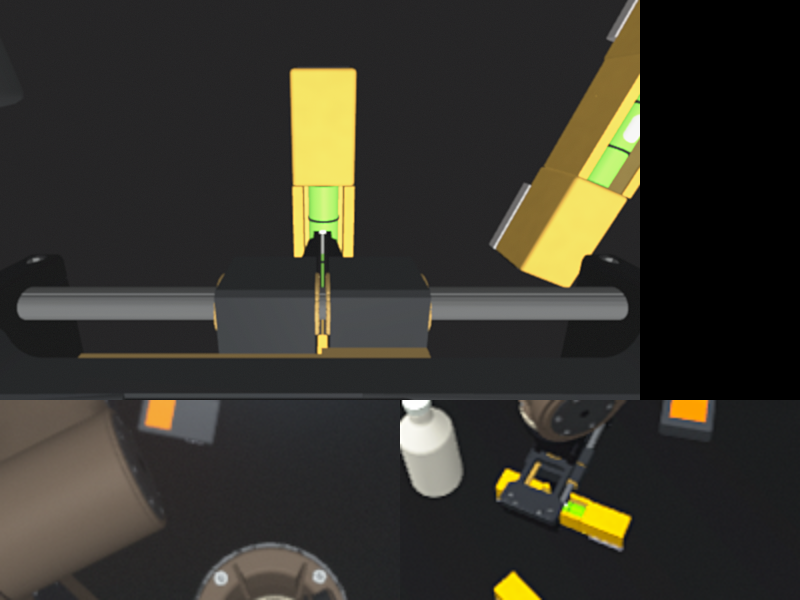

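The picture shows the shut fingers in the middle of the window at (323,240–285), with the plain yellow end beyond at (323,125). Nothing resisted and nothing moved. No third level shows in any view. So the window part gives no hold, and I'll try the grip on the plain yellow part, on the side away from the bottle.

Emit:
move_arm(moves=[0,0,-0.15,0,0,0,-0.15,0,0,0,-0.15,0,0,0,0,0])

```text
t: 5.88
eef_pos: [528.1, 321.4, 78.6]
tcp_rot: [3.139, 0.002, 2.73]
ft_force: [-0.2, -0.0, -0.1]
opening: 0.003
grip_force: 0.0
```

```bash
python3 - <<'E'
from h import *
p=pose();i=viewer.camera_info("wrist");im=viewer.read_camera("wrist")[:,:,::-1].copy();cv2.imwrite("pics/w4.png",im)
top=viewer.read_camera("top")[:,:,::-1].copy();side=viewer.read_camera("side")[:,:,::-1].copy()
print(p)
for n,q,j in(("w",im,i),("top",top,viewer.camera_info("top")),("side",side,viewer.camera_info("side"))):
    H,S,V=cv2.split(cv2.cvtColor(q,cv2.COLOR_BGR2HSV))
    for c in comps((H>18)&(H<75)&(S>120)&(V>90),60)[:6]: print(n,c.reshape(-1,2).mean(0).round(),rect(j,c,38))
H,S,V=cv2.split(cv2.cvtColor(im,cv2.COLOR_BGR2HSV));m=(H>18)&(H<75)&(S>120)&(V>90)
for r in (100,130,160,190,210):
    x=np.where(m[r,200:420])[0]+200
    if len(x): print(r,x[0],x[-1],np.linalg.norm(np.diff(ray(i,[[x[0]-.5,r],[x[-1]+.5,r]],38),axis=0)))
E
```

```text
[528.13102308 321.44480672  78.5593033    2.72986489]
w [255. 355.] [620.7 220.1 291.9   6.9  66.3]
w [328. 304.] [603.9 293.8  54.2   2.5 -23.3]
w [317. 304.] [600.4 285.8  54.2   2.5 -23.7]
w [322. 266.] [571.3 303.3  33.8   1.6 -23.6]
w [322. 171.] [503.6 332.6 128.6  33.8 -23.5]
w [547. 110.] [530.9 484.9 175.1  47.8 -45.4]
top [189. 209.] [500.4 520.8  94.5  39.1 -45.4]
top [260. 182.] [581.5 295.8  59.2  38.6 -22.9]
top [603.  75.] [ 909.6 -829.4  122.9   57.    11.5]
side [318. 350.] [534.  496.2 184.9  39.8 -45.6]
side [322. 285.] [528.  330.5 183.1  48.1 -23.1]
side [384. 234.] [346.3 174.6  45.1  35.2 -11.9]
side [241.  54.] [ 922.7 -883.4  106.9   97.8    9.9]
100 298 345 32.483091626146425
130 298 345 33.22043002330702
160 299 344 32.575686576351515
190 299 345 34.07550964168867
210 299 344 33.887496319514206
```

The level is untouched where it was: 33 mm wide, with the side-view rectangle as before. Now gripping 42 mm along it.

```bash
python3 - <<'E'
from h import *
plan([(488.2,338.8,70,2.736,30),(488.2,338.8,8,2.736,22)])
E
```

```text
0.14, 0, 0.02, -0, 0.145, 0.006, 0.022, -0.004, -0, -0, 0.14, 0, -0, -0, 0.14, 0, -0, -0, 0.133, 0

end [488.184 338.813   8.05    2.736] 5
```

Emit:
move_arm(moves=[0.14,0,0.02,0,0.145,0.006,0.022,-0.004,0,0,0,0,0,0,0,0,0,0,0,0], claw=70)

```text
t: 6.65
eef_pos: [488.9, 339.0, 71.0]
tcp_rot: [3.141, 0.0, 2.736]
ft_force: [0.6, 0.2, 0.7]
opening: 0.474
grip_force: 0.0
```

Emit:
move_arm(moves=[0,0,0.14,0,0,0,0.14,0,0,0,0.13,0,0,0,0,0])

```text
t: 7.15
eef_pos: [488.3, 338.5, 8.3]
tcp_rot: [-3.14, -0.001, 2.736]
ft_force: [-0.1, 0.6, -0.2]
opening: 0.731
grip_force: 0.0
```

Emit:
move_arm(moves=[0,0,0,0,0,0,0,0,0,0,0,0,0,0,0,0,0,0,0,0,0,0,0,0], claw=20)

```text
t: 7.9
eef_pos: [488.6, 339.0, 9.4]
tcp_rot: [-3.142, 0.0, 2.736]
ft_force: [0.2, 0.9, -0.4]
opening: 0.218
grip_force: 0.0
```

Again nothing is between the pads. I need to see whether the fingers are really in the level or above it, so I'll take one joint view and project the reported TCP into the side picture.

```bash
python3 - <<'E'
from h import *
p=pose();i=viewer.camera_info("wrist");s=viewer.camera_info("side");t=viewer.camera_info("top")
im=viewer.read_camera("wrist")[:,:,::-1].copy();side=viewer.read_camera("side")[:,:,::-1].copy();top=viewer.read_camera("top")[:,:,::-1].copy()
def mark(img,info,P,o,f):
    u=(proj(info,P)-o)*f;cv2.drawMarker(img,(int(u[0]),int(u[1])),(255,0,255),cv2.MARKER_CROSS,9,1)
a=cv2.resize(side[245:320,275:375],(400,300),interpolation=cv2.INTER_CUBIC)
mark(a,s,p[:3],np.array([275,245]),4);mark(a,s,p[:3]+[0,0,29],np.array([275,245]),4)
b=cv2.resize(top[150:225,215:315],(400,300),interpolation=cv2.INTER_CUBIC)
c=cv2.resize(im[120:330,180:460],(800,600))[:, :][0:600]
c=cv2.resize(c,(400,300));mark(c,i,p[:3],np.array([180,120]),400/280);mark(c,i,p[:3]+[0,0,29],np.array([180,120]),400/280)
v=np.zeros((600,800,3),np.uint8);v[:300,:400]=a;v[:300,400:]=b;v[300:,:400]=c;v[300:,400:]=cv2.resize(im,(400,300))
cv2.imwrite("pics/c4.png",v);print(p)
E
```

```text
[488.58668788 339.02545938   9.42334582   2.73612281]
```

View pics/c4.png

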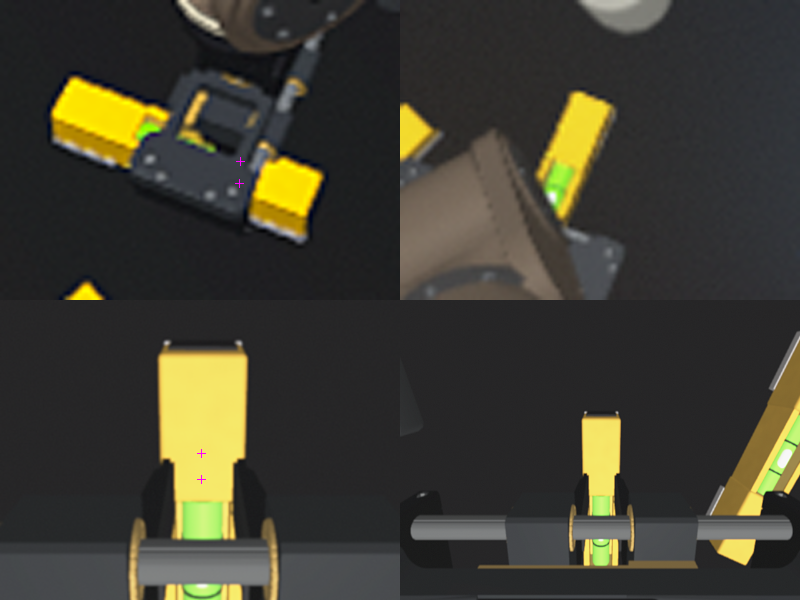

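The view shows the fingers overlapping the level's sides: lower left, the yellow narrows from 160–247 to about 175–233 between them. The TCP marks lie on the level, yet there is no force, so the fingers go through it. One cheap check: press gently from above with shut fingers, to see whether this body is solid at all.

Emit:
move_arm(moves=[0,0,-0.15,0,0,0,-0.15,0,0,0,0,0,0,0,0,0,0,0,0,0], claw=0)

```text
t: 8.68
eef_pos: [488.2, 338.8, 53.5]
tcp_rot: [-3.14, -0.001, 2.736]
ft_force: [-0.7, -0.4, -0.1]
opening: 0.005
grip_force: 0.0
```

Emit:
move_arm(moves=[0,0,0.06,0,0,0,0.03,0,0,0,0.02,0,0,0,0.02,0,0,0,0.01,0,0,0,0,0])

```text
t: 9.43
eef_pos: [488.6, 339.0, 33.3]
tcp_rot: [-3.141, 0.0, 2.736]
ft_force: [0.6, -0.8, -1.0]
opening: 0.005
grip_force: 0.0
```

The fingers go 5 mm below its top without contact: what the cameras show nearest the base isn't solid to the fingers. Before deciding anything about the other one, I'll only touch its top lightly, which shouldn't move it.

```bash
python3 - <<'E'
from h import *
plan([(488.6,339,80,2.736),(570,450.5,75,2.736),(570,450.5,50,2.736)])
E
```

```text
-0, -0, -0.311, 0, -0.07, 0.3, 0.01, 0, -0.07, 0.3, 0.01, 0, -0.066, 0.297, 0.013, 0, 0, 0, 0.167, 0

end [570.048 450.462  49.998   2.736] 5
```

Emit:
move_arm(moves=[0,0,-0.311,0,-0.07,0.3,0.01,0,-0.07,0.3,0.01,0,-0.066,0.297,0.013,0,0,0,0,0,0,0,0.16,0,0,0,0,0])

```text
t: 10.3
eef_pos: [568.9, 449.4, 49.6]
tcp_rot: [-3.139, -0.002, 2.736]
ft_force: [-0.1, 0.2, -0.4]
opening: 0.005
grip_force: 0.0
```

Emit:
move_arm(moves=[0,0,0.02,0,0,0,0.02,0,0,0,0.02,0,0,0,0,0])

```text
t: 10.8
eef_pos: [570.0, 450.4, 42.0]
tcp_rot: [-3.141, -0.0, 2.736]
ft_force: [-0.2, -0.1, 0.4]
opening: 0.003
grip_force: 0.0
```

Emit:
move_arm(moves=[0,0,0.01,0,0,0,0.01,0,0,0,0.01,0,0,0,0,0])

```text
t: 11.3
eef_pos: [570.0, 450.4, 37.4]
tcp_rot: [-3.141, -0.0, 2.736]
ft_force: [0.5, -0.2, -0.7]
opening: 0.004
grip_force: 0.0
```

```bash
python3 - <<'E'
from h import *
print(pose(),monitor.state()["ft_force"])
E
```

```text
[570.00134335 450.43392013  37.42109713   2.73614406] [ 0.4944137  -0.22407425 -0.6547975 ]
```

Emit:
move_arm(moves=[0,0,0.01,0,0,0,0.01,0,0,0,0.01,0,0,0,0,0])

```text
t: 11.8
eef_pos: [570.0, 450.4, 32.9]
tcp_rot: [-3.141, -0.0, 2.736]
ft_force: [-0.8, 0.3, 0.4]
opening: 0.004
grip_force: 0.0
```

It also goes through this one, 5 mm below its nominal top. Either neither is solid or my reading of the height is off. I'll check the height against the bare bench between them, gently.

```bash
python3 - <<'E'
from h import *
plan([(570,450.4,60,2.736),(520,410,40,2.736),(520,410,8,2.736,18)])
E
```

```text
-0, -0, -0.181, 0, 0.1, -0.19, 0.07, 0, 0.1, -0.189, 0.063, 0, -0, -0, 0.11, 0, -0, -0, 0.104, 0

end [519.996 410.02    7.973   2.736] 5
```

Emit:
move_arm(moves=[0,0,-0.181,0,0.1,-0.19,0.07,0,0.1,-0.189,0.063,0,0,0,0.11,0,0,0,0.1,0,0,0,0.02,0,0,0,0,0])

```text
t: 12.68
eef_pos: [520.4, 410.3, 5.3]
tcp_rot: [-3.141, -0.0, 2.736]
ft_force: [1.3, -0.2, 0.2]
opening: 0.007
grip_force: 0.0
```

Emit:
move_arm(moves=[0,0,0.01,0,0,0,0.01,0,0,0,0,0])

```text
t: 13.05
eef_pos: [520.1, 410.1, 2.9]
tcp_rot: [3.142, 0.0, 2.736]
ft_force: [-0.3, -0.4, -0.1]
opening: 0.009
grip_force: 0.0
```

Emit:
move_arm(moves=[0,0,0.01,0,0,0,0.01,0,0,0,0,0])

```text
t: 13.42
eef_pos: [520.0, 410.0, -0.4]
tcp_rot: [-3.141, -0.0, 2.736]
ft_force: [-0.1, -0.6, -0.1]
opening: 0.006
grip_force: 0.0
```

Emit:
move_arm(moves=[0,0,0.01,0,0,0,0.01,0,0,0,0,0])

```text
t: 13.8
eef_pos: [520.0, 410.0, -3.4]
tcp_rot: [-3.141, -0.0, 2.736]
ft_force: [0.6, -0.3, 0.1]
opening: 0.005
grip_force: 0.0
```

No contact at reported z -3.4 mm either, so the reported height itself seems off. Probing on in small steps to find the true bench.

Emit:
move_arm(moves=[0,0,0.01,0,0,0,0.01,0,0,0,0,0])

```text
t: 14.18
eef_pos: [520.0, 410.0, -6.4]
tcp_rot: [-3.141, -0.0, 2.736]
ft_force: [0.5, 1.0, 0.8]
opening: 0.005
grip_force: 0.0
```

```bash
python3 - <<'E'
from h import *
s=monitor.state();print(s["eef_pos"],s["joints"],s["tau"])
i=viewer.camera_info("wrist");T=i["camera_from_world"];print("cam",-T[:3,:3].T@T[:3,3],"tip",proj(i,s["eef_pos"]))
for dz in (0,10,20,30,40): print(dz,proj(i,s["eef_pos"]+[0,0,dz]))
im=viewer.read_camera("wrist");np.save("w5.npy",im);g=im.sum(2)
print("col profile 321, rows 190-300:",g[190:300:4,321]);print("col 312:",g[190:300:4,312])
sd=viewer.read_camera("side");np.save("s5.npy",sd);print("side tip",proj(viewer.camera_info("side"),s["eef_pos"]))
# level seen by wrist, width at z=38
im=im[:,:,::-1].copy();H,S,V=cv2.split(cv2.cvtColor(im,cv2.COLOR_BGR2HSV))
for c in comps((H>18)&(H<75)&(S>120)&(V>90),300): print(c.reshape(-1,2).mean(0),rect(i,c,38))
E
```

```text
[520.00154681 410.0293894   -6.39494112] [ 5.68056458e-01  7.54685159e-01  1.61120868e+00 -1.14323276e-04
  7.75968435e-01 -5.97197639e-01] [-2.07999437e-03 -7.05613518e+01 -1.91778535e+01  3.32489458e-02
  5.37665107e-02  4.30267073e-05]
cam [451.97834908 439.93419382 198.8600882 ] tip [321.11070006 227.12509641]
0 [321.11070006 227.12509641]
10 [321.05955801 232.85315737]
20 [321.00344614 239.13785429]
30 [320.941603   246.06446924]
40 [320.87310327 253.73664329]
col profile 321, rows 190-300: [113 113 113 111 110 115 114 110 112 111 110 108 109 106 107 109 106 105
 106 107 114 103 101 103 121 189 325 295]
col 312: [113 113 114 111 113 112 115 114 114 112 108 108  85  78  77  77  74 116
 117 120 123 116 119 115 115 149 163 223]
side tip [323.02306093 319.31251398]
[269.47204301 346.5655914 ] [550.3 366.1 206.   28.   66.4]
[171.94497608 221.06220096] [474.9 350.3  69.4  42.3 -23.9]
[509.8117284  155.24691358] [513.5 504.4 132.6  45.2 -45.5]
```

The wrist camera agrees with the known level sizes. But the shut fingers are drawn from row ~236 down, where the reported TCP should be at row 227. That puts the real fingertips some 30–35 mm above the reported TCP, so I never reached the levels. Confirming on the bench with small steps.

Emit:
move_arm(moves=[0,0,0.05,0,0,0,0.04,0,0,0,0,0])

```text
t: 14.65
eef_pos: [519.7, 409.8, -20.5]
tcp_rot: [-3.14, -0.001, 2.736]
ft_force: [-0.1, -0.0, -0.5]
opening: 0.005
grip_force: 0.0
```

Emit:
move_arm(moves=[0,0,0.015,0,0,0,0.015,0,0,0,0,0])

```text
t: 15.02
eef_pos: [520.0, 410.0, -24.3]
tcp_rot: [-3.141, -0.0, 2.736]
ft_force: [-0.4, -0.6, -1.2]
opening: 0.002
grip_force: 0.0
```

Emit:
move_arm(moves=[0,0,0.01,0,0,0,0.01,0,0,0,0,0])

```text
t: 15.4
eef_pos: [520.0, 410.0, -27.4]
tcp_rot: [-3.141, -0.0, 2.736]
ft_force: [0.8, 0.4, -0.1]
opening: 0.004
grip_force: 0.0
```

Emit:
move_arm(moves=[0,0,0.01,0,0,0,0.01,0,0,0,0,0])

```text
t: 15.78
eef_pos: [520.0, 410.0, -30.4]
tcp_rot: [-3.141, -0.0, 2.736]
ft_force: [-0.4, 0.4, 0.0]
opening: 0.004
grip_force: 0.0
```

Emit:
move_arm(moves=[0,0,0.01,0,0,0,0.01,0,0,0,0,0])

```text
t: 16.15
eef_pos: [520.0, 410.0, -33.4]
tcp_rot: [-3.141, -0.0, 2.736]
ft_force: [0.2, -0.5, -0.2]
opening: 0.005
grip_force: 0.0
```

Emit:
move_arm(moves=[0,0,0.01,0,0,0,0.005,0,0,0,0,0])

```text
t: 16.52
eef_pos: [520.1, 410.1, -34.8]
tcp_rot: [3.141, 0.0, 2.736]
ft_force: [-1.9, -1.4, 7.1]
opening: 0.007
grip_force: 3.5
```

Contact at reported z ≈ -34.3 mm with 7 N up: the real fingertips are 34 mm above the reported TCP, so all heights shift by -34. Now gripping the level nearest the base at its centre, reported z = -26.

```bash
python3 - <<'E'
from h import *
plan([(520,410,30,2.736,40),(526.8,322.2,30,2.736),(526.8,322.2,-26,2.736,20)])
# carry plan: lift, then to plate centre
plan([(526.8,322.2,90,2.736,40),(533.7,-8,90,1.442,45),(533.7,-8,35,1.442,30)],start=(526.8,322.2,-26,2.736))
E
```

```text
0, -0, -0.22, 0, 0.001, -0.001, -0.212, 0, -0.14, -0.26, 0, 0, -0.133, -0.26, 0, 0, 0, -0, 0.12, 0, 0, -0, 0.13, 0, 0, -0, 0.124, 0

end [526.812 322.214 -26.063   2.736] 7
0, 0, -0.26, -0, 0, 0, -0.26, -0, 0, 0, -0.253, -0, -0.1, -0.22, -0, 0.09, -0.13, -0.21, -0, 0.09, -0.16, -0.18, -0, 0.09, -0.19, -0.16, -0, 0.1, -0.2, -0.14, -0, 0.09, -0.23, -0.1, -0, 0.09, -0.23, -0.06, -0, 0.09

-0.24, -0.04, -0, 0.09, -0.249, 0.004, -0, 0.094, 0, -0, 0.18, -0, 0, -0, 0.186, -0

end [533.739  -8.065  35.05    1.442] 14
```

Emit:
move_arm(moves=[0,0,-0.22,0,0,0,-0.212,0,-0.14,-0.26,0,0,-0.133,-0.26,0,0,0,0,0,0,0,0,0,0], claw=70)

```text
t: 17.27
eef_pos: [527.2, 322.6, 29.5]
tcp_rot: [3.141, 0.0, 2.736]
ft_force: [-0.1, -0.4, 0.0]
opening: 0.581
grip_force: 0.0
```

Emit:
move_arm(moves=[0,0,0.12,0,0,0,0.13,0,0,0,0.124,0,0,0,0,0])

```text
t: 17.77
eef_pos: [525.8, 321.9, -29.1]
tcp_rot: [-3.139, -0.002, 2.736]
ft_force: [0.8, -0.2, 0.5]
opening: 0.734
grip_force: 0.0
```

Emit:
move_arm(moves=[0,0,0,0,0,0,0,0,0,0,0,0,0,0,0,0,0,0,0,0,0,0,0,0], claw=0)

```text
t: 18.52
eef_pos: [527.0, 322.2, -26.5]
tcp_rot: [3.142, 0.0, 2.736]
ft_force: [-0.9, -1.4, 4.9]
opening: 0.334
grip_force: 30.0
```

Gripped: 31.8 mm opening, 30 N. Lifting and carrying.

Emit:
move_arm(moves=[0,0,-0.16,0,0,0,-0.26,0,0,0,-0.26,0,-0.1,-0.22,-0.07,0.09,-0.13,-0.21,0,0.09,-0.16,-0.18,0,0.09,-0.19,-0.16,0,0.1,-0.2,-0.14,0,0.09,-0.23,-0.1,0,0.09,-0.23,-0.06,0,0.09])

```text
t: 19.77
eef_pos: [532.1, 64.6, 85.0]
tcp_rot: [-3.14, -0.0, 1.726]
ft_force: [0.9, -0.1, -8.2]
opening: 0.335
grip_force: 30.0
```

Emit:
move_arm(moves=[-0.24,-0.04,0,0.09,-0.249,0.004,0,0.094,0,0,0.1,0,0,0,0,0])

```text
t: 20.27
eef_pos: [532.7, -7.8, 69.2]
tcp_rot: [-3.138, -0.0, 1.442]
ft_force: [-0.2, 0.3, -7.8]
opening: 0.336
grip_force: 30.0
```

```bash
python3 - <<'E'
from h import *
p=pose();i=viewer.camera_info("wrist");im=viewer.read_camera("wrist");np.save("w6.npy",im);bg=im[:,:,::-1].copy()
print(p,monitor.state()["ft_force"],monitor.state()["grip_force"])
H,S,V=cv2.split(cv2.cvtColor(bg,cv2.COLOR_BGR2HSV))
for c in comps((H>18)&(H<75)&(S>120)&(V>90),300): print("lvl",c.reshape(-1,2).mean(0),cv2.boundingRect(c),rect(i,c,p[2]+34.3+30))
for c in comps((S<60)&(V>170),500): print("wh",c.reshape(-1,2).mean(0),rect(i,c,50))
E
```

```text
[532.65462615  -7.75314535  69.22506517   1.44230492] [ 0.6602324   0.24237698 -6.98682411] 29.99227523803711
lvl [325.05025773 349.85695876] (150, 319, 350, 38) [530.7 -38.6 166.8  20.3  -7.2]
lvl [392.21985816 303.62411348] (384, 274, 14, 61) [563.3 -25.   31.3   5.5  88.2]
lvl [252.29078014 304.12056738] (247, 274, 15, 61) [500.9 -17.1  31.4   5.9  77.1]
lvl [322.33613445 173.44705882] (282, 61, 82, 227) [539.2  35.1  95.1  33.   82.7]
wh [323.62077494 135.23248145] [539.8  30.2 144.  132.7  82.6]
```

The level is held in line with the plate (82.7° against 82.6°). Lowering; contact expected near reported z 23.6.

Emit:
move_arm(moves=[0,0,0.13,0,0,0,0.09,0,0,0,0.05,0,0,0,0,0])

```text
t: 20.82
eef_pos: [533.7, -7.8, 29.9]
tcp_rot: [-3.141, 0.0, 1.442]
ft_force: [1.0, -0.3, -8.0]
opening: 0.335
grip_force: 30.0
```

Emit:
move_arm(moves=[0,0,0.005,0,0,0,0.005,0,0,0,0,0])

```text
t: 21.2
eef_pos: [534.0, -8.1, 29.0]
tcp_rot: [3.141, 0.0, 1.442]
ft_force: [-0.7, 1.2, -8.8]
opening: 0.337
grip_force: 30.0
```

Emit:
move_arm(moves=[0,0,0.01,0,0,0,0.01,0,0,0,0,0])

```text
t: 21.58
eef_pos: [533.9, -8.0, 25.6]
tcp_rot: [-3.141, 0.0, 1.442]
ft_force: [0.4, 0.0, -7.1]
opening: 0.336
grip_force: 30.0
```

Emit:
move_arm(moves=[0,0,0.005,0,0,0,0.005,0,0,0,0,0])

```text
t: 21.95
eef_pos: [533.9, -8.0, 24.2]
tcp_rot: [-3.141, 0.0, 1.442]
ft_force: [-0.1, 0.4, -7.3]
opening: 0.332
grip_force: 30.0
```

Emit:
move_arm(moves=[0,0,0.004,0,0,0,0.003,0,0,0,0,0])

```text
t: 22.32
eef_pos: [533.9, -8.0, 23.3]
tcp_rot: [3.142, 0.0, 1.442]
ft_force: [0.3, 0.6, -5.9]
opening: 0.336
grip_force: 30.0
```

Emit:
move_arm(moves=[0,0,0.003,0,0,0,0,0])

```text
t: 22.58
eef_pos: [534.1, -8.1, 23.0]
tcp_rot: [3.141, 0.0, 1.442]
ft_force: [-0.4, -2.9, -2.4]
opening: 0.336
grip_force: 30.0
```

Contact has begun. Releasing gently, then backing off straight up.

Emit:
move_arm(moves=[0,0,0.002,0,0,0,0,0])

```text
t: 22.82
eef_pos: [534.1, -8.2, 22.7]
tcp_rot: [3.141, 0.0, 1.442]
ft_force: [-0.5, -3.4, 0.2]
opening: 0.336
grip_force: 30.0
```

Emit:
move_arm(moves=[0,0,0,0,0,0,0,0,0,0,0,0,0,0,0,0], claw=60)

```text
t: 23.32
eef_pos: [534.0, -8.0, 22.5]
tcp_rot: [3.141, 0.0, 1.442]
ft_force: [-0.0, -0.2, -0.5]
opening: 0.627
grip_force: 0.0
```

Emit:
move_arm(moves=[0,0,-0.1,0,0,0,-0.25,0,0,0,-0.35,0,0,0,-0.35,0,0,0,0,0,0,0,0,0,0,0,0,0])

```text
t: 24.2
eef_pos: [533.3, -7.9, 178.9]
tcp_rot: [-3.139, 0.0, 1.442]
ft_force: [0.3, -0.1, 1.1]
opening: 0.631
grip_force: 0.0
```

```bash
cat >> h.py <<'E'
def bubble(z=88,save=None):
    p=pose();i=viewer.camera_info("wrist");im=viewer.read_camera("wrist")[:,:,::-1].copy()
    if save: cv2.imwrite(save,im)
    H,S,V=cv2.split(cv2.cvtColor(im,cv2.COLOR_BGR2HSV))
    print("pose",p.round(3))
    for c in comps((H>18)&(H<75)&(S>120)&(V>90),300):print("lvl",c.reshape(-1,2).mean(0),rect(i,c,z))
    g=[c for c in comps((H>40)&(H<80)&(S>100)&(V>60),15)]
    for c in g: print("green",c.reshape(-1,2).mean(0),cv2.boundingRect(c),rect(i,c,z))
    return im,i
E
python3 - <<'E'
from h import *
im,i=bubble(88,"pics/w7.png")
for n in("top",):
    t=viewer.read_camera(n)[:,:,::-1].copy();cv2.imwrite("pics/top7.png",t);j=viewer.camera_info(n)
c=proj(i,(534,-8,88)).round().astype(int);print(c)
for r in range(c[1]-34,c[1]+35,2): print(r,im[r,c[0]],im[r,c[0]-2])
E
```

```text
pose [533.296  -7.911 178.918   1.442]
lvl [388.60881935 354.31294452] [ 578.9 -179.5  350.3    9.4   -7.3]
lvl [449.07738095 302.8452381 ] [ 639.1 -133.2   67.1   18.7  -88.2]
lvl [195.17307692 304.20512821] [ 400.5 -102.6   67.4   19.7   73.5]
lvl [629.68831169 179.45454545] [799.6 -29.9  18.2  17.2 -90. ]
lvl [323.28446389 182.35448578] [535.3  -6.2 177.2  30.5  82.5]
lvl [604.91304348  93.36956522] [ 7.72e+02  4.52e+01  2.01e+01  1.82e+01 -3.00e-01]
green [629.63636364 179.48051948] (619, 168, 21, 23) [799.5 -30.   18.4  17.3 -89.9]
green [323.37349398 189.15060241] (315, 156, 18, 69) [535.5  -6.4  61.2  15.2  82.6]
green [604.93617021  93.15957447] (592, 80, 27, 27) [ 7.72e+02  4.52e+01  2.04e+01  1.85e+01 -3.00e-01]
green [636.79310345  40.39655172] (633, 27, 7, 26) [792.7  82.4  18.5   4.6 -83.8]
[322 193]
159 [103 242 167] [ 97 237 158]
161 [102 242 167] [ 97 237 157]
163 [100 242 166] [ 95 237 156]
165 [148 241 196] [108 236 162]
167 [244 243 245] [213 232 226]
169 [242 244 244] [229 232 234]
171 [241 244 244] [228 232 233]
173 [241 244 244] [228 231 233]
175 [241 244 244] [228 233 234]
177 [242 244 244] [220 223 226]
179 [242 243 244] [201 224 218]
181 [204 239 223] [134 235 176]
183 [ 98 242 164] [ 94 237 156]
185 [102 242 166] [ 96 237 157]
187 [102 242 166] [ 96 237 157]
189 [102 242 166] [ 96 237 156]
191 [102 242 166] [ 96 237 157]
193 [102 242 166] [ 96 237 157]
195 [102 242 166] [ 96 237 157]
197 [102 242 166] [ 97 237 157]
199 [102 242 166] [ 97 237 158]
201 [103 244 168] [ 96 238 157]
203 [ 82 211 128] [ 70 168 106]
205 [ 81 209 128] [ 78 198 122]
207 [103 243 168] [ 97 239 158]
209 [101 241 166] [ 96 237 156]
211 [102 242 166] [ 96 237 156]
213 [101 241 166] [ 97 237 157]
215 [102 242 166] [ 95 236 156]
217 [101 241 166] [ 96 237 157]
219 [101 241 165] [ 97 237 157]
221 [101 242 165] [ 96 237 157]
223 [100 244 163] [ 93 235 154]
225 [ 72 151 157] [ 71 144 156]
227 [ 79 184 229] [ 79 184 229]
```

The wrist numbers show the level flat on the plate at (535.4, -6.3), at 82.5°. The bubble covers rows 165.5–181 (centre 173.5) and the vial's lines are at rows 178 and 204 (middle 191), so it is about 15.3 mm off towards +y. That needs roughly 2.55 rad clockwise. Going over the knob and locating it with the wrist camera.

```bash
python3 - <<'E'
from h import *
plan([(512.4,-171.6,130,1.75)])
E
```

```text
-0.27, 0, 0.08, -0.05, -0.28, -0.02, 0.08, -0.05, -0.27, -0.04, 0.08, -0.05, -0.268, -0.068, 0.086, -0.046

end [ 512.446 -171.636  130.047    1.75 ] 4
```

Emit:
move_arm(moves=[-0.27,0,0.08,-0.05,-0.28,-0.02,0.08,-0.05,-0.27,-0.04,0.08,-0.05,-0.268,-0.068,0.086,-0.046,0,0,0,0,0,0,0,0], claw=55)

```text
t: 25.05
eef_pos: [512.7, -171.3, 130.7]
tcp_rot: [-3.141, -0.001, 1.748]
ft_force: [1.3, 0.9, 0.1]
opening: 0.578
grip_force: 0.0
```

```bash
python3 - <<'E'
from h import *
p=pose();i=viewer.camera_info("wrist");im=viewer.read_camera("wrist")[:,:,::-1].copy();print(p)
for z in (35,45,55): print(z,proj(i,(512.4,-171.6,z)))
H,S,V=cv2.split(cv2.cvtColor(im,cv2.COLOR_BGR2HSV));blue=((H>95)&(H<125)&(S>120)&(V>60)).astype(np.uint8)
c=max(comps(blue,200),key=cv2.contourArea);hull=np.zeros_like(blue);cv2.drawContours(hull,[c],-1,1,-1)
u=proj(i,(512.4,-171.6,45)).astype(int);x0,y0=u[0]-65,u[1]-65
cv2.imwrite("pics/w8.png",im)
t=cv2.imread("pics/top0.png")[180:225,385:430];w=im[y0:y0+130,x0:x0+130]
v=np.zeros((600,800,3),np.uint8);v[:520,:400]=cv2.resize(w,(400,520))[:, :];v[:400,400:]=cv2.resize(t,(400,400),interpolation=cv2.INTER_CUBIC)
# dark blobs inside the lug zone
for nm,img,off in(("w",w,(x0,y0)),("t",t,(385,180))):
    h,s,vv=cv2.split(cv2.cvtColor(img,cv2.COLOR_BGR2HSV));b=((h>95)&(h<125)&(s>100)&(vv>50)).astype(np.uint8)
    wh=((s<70)&(vv>140)).astype(np.uint8)
    for c in comps(wh,15): print(nm,"white",np.array(cv2.minEnclosingCircle(c)[0])+off,cv2.minEnclosingCircle(c)[1],cv2.contourArea(c))
    for c in comps(b,60): print(nm,"blue",np.array(cv2.boundingRect(c))+[*off,0,0],cv2.contourArea(c))
    print(off)
cv2.imwrite("pics/c8.png",v)
E
```

```text
[ 512.74299571 -171.30451767  130.70969341    1.748462  ]
35 [320.65937522 191.54168291]
45 [320.60683234 194.35763129]
55 [320.550807   197.36021592]
w white [317.52000046 204.51999664] 17.7060546875 452.5
w white [353.5 138.5] 31.945363998413086 580.5
w blue [286 129  99  95] 4429.5
(np.int64(255), np.int64(129))
t white [407.5 201. ] 3.9052248001098633 24.0
t white [388.  199.5] 19.72951889038086 152.0
t blue [385 180  32  44] 500.5
(385, 180)
```

View pics/c8.png

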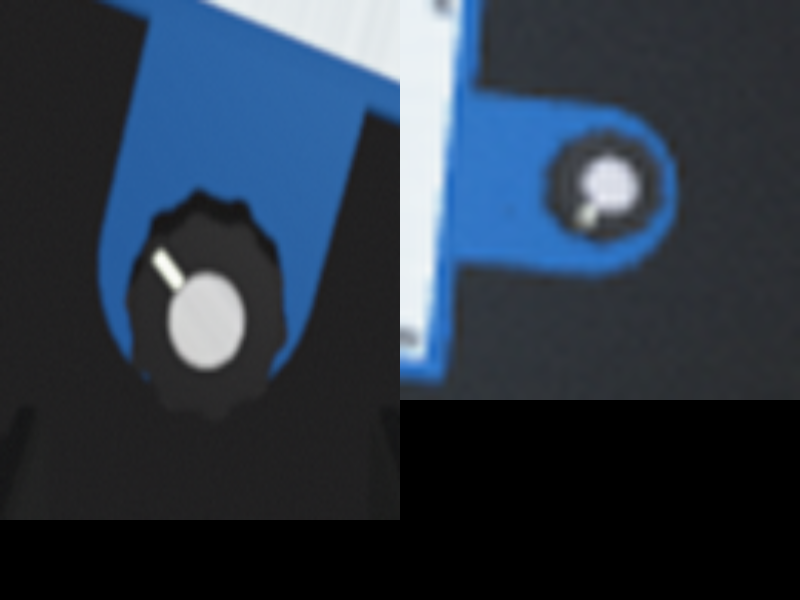

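The picture shows the star knob with its white cap: wrist pixel about (322.3, 209), top-camera pixel about (408.6, 200.8). Intersecting the two rays for its top.

```bash
python3 - <<'E'
from h import *
i=viewer.camera_info("wrist");t=viewer.camera_info("top")
for z in range(45,90,5): a=ray(i,[322.3,209],z)[0];b=ray(t,[408.6,200.8],z)[0];print(z,a[:2].round(1),b[:2].round(1),round(np.linalg.norm(a-b),1))
E
```

```text
45 [ 516.4 -184.1] [ 512.6 -181.4] 4.7
50 [ 516.2 -182.6] [ 512.4 -180.6] 4.3
55 [ 515.9 -181.1] [ 512.1 -179.7] 4.0
60 [ 515.6 -179.6] [ 511.9 -178.8] 3.8
65 [ 515.3 -178.1] [ 511.7 -178. ] 3.6
70 [ 515.1 -176.6] [ 511.5 -177.1] 3.6
75 [ 514.8 -175.1] [ 511.3 -176.2] 3.7
80 [ 514.5 -173.6] [ 511.1 -175.4] 3.9
85 [ 514.3 -172.1] [ 510.9 -174.5] 4.2
```

The knob's top comes out near z 70–75 at about (512.7, -174.8), 3 mm from where the plate's geometry puts it. Turning to a start yaw of 2.5 and descending around it: real tips at z 57, reported 22.7.

```bash
python3 - <<'E'
from h import *
plan([(512.7,-174.8,80,2.5),(512.7,-174.8,22.7,2.5,25)])
E
```

```text
-0, -0, 0.07, -0.1, -0.01, -0, 0.07, -0.09, -0, -0.01, 0.06, -0.1, -0.01, -0, 0.07, -0.09, -0.001, -0.004, 0.07, -0.098, -0, 0, 0.13, 0, -0, 0, 0.12, 0, -0, 0, 0.132, 0

end [ 512.652 -174.805   22.702    2.5  ] 8
```

Emit:
move_arm(moves=[0,0,0.07,-0.1,-0.01,0,0.07,-0.09,0,-0.01,0.06,-0.1,-0.01,0,0.07,-0.09,0,0,0.07,-0.098,0,0,0.13,0,0,0,0.12,0,0,0,0.13,0,0,0,0,0])

```text
t: 26.22
eef_pos: [512.7, -173.8, 22.4]
tcp_rot: [-3.141, -0.002, 2.502]
ft_force: [0.0, 1.1, 0.7]
opening: 0.58
grip_force: 0.0
```

Emit:
move_arm(moves=[0,0,0,0,0,0,0,0,0,0,0,0], claw=44)

```text
t: 26.6
eef_pos: [513.2, -175.0, 23.7]
tcp_rot: [3.141, 0.001, 2.501]
ft_force: [-0.5, 1.2, -0.5]
opening: 0.465
grip_force: 0.0
```

Emit:
move_arm(moves=[0,0,0,0,0,0,0,0], claw=30)

```text
t: 26.85
eef_pos: [514.1, -173.8, 23.5]
tcp_rot: [3.14, 0.001, 2.5]
ft_force: [7.8, 12.7, 1.8]
opening: 0.404
grip_force: 30.0
```

Gripped at 38 mm with a small sideways load. Easing that by shifting along tool y, then turning clockwise.

Emit:
move_arm(moves=[0,0.011,0,0,0,0,0,0.1,0,0,0,0.1,0,0,0,0.1,0,0,0,0.1,0,0,0,0.1,0,0,0,0])

```text
t: 27.72
eef_pos: [512.8, -174.3, 24.1]
tcp_rot: [-3.14, 0.0, 1.713]
ft_force: [-8.0, -2.3, 15.2]
opening: 0.404
grip_force: 30.0
```

The knob rises as it turns, which gives 15 N upward, so I'll follow it upward while turning.

Emit:
move_arm(moves=[0,-0.005,-0.004,0,0,0,-0.001,0.1,0,0,-0.001,0.1,0,0,-0.001,0.1,0,0,-0.001,0.1,0,0,-0.001,0.1,0,0,0,0])

```text
t: 28.6
eef_pos: [511.4, -173.7, 24.7]
tcp_rot: [-3.138, 0.001, 0.927]
ft_force: [-8.3, -1.7, 11.3]
opening: 0.402
grip_force: 30.0
```

Emit:
move_arm(moves=[0,0,-0.001,0.1,0,0,-0.001,0.1,0,0,-0.001,0.1,0,0,-0.001,0.1,0,0,-0.001,0.1,0,0,0,0])

```text
t: 29.35
eef_pos: [510.7, -172.3, 25.3]
tcp_rot: [-3.138, 0.005, 0.142]
ft_force: [-10.2, 6.8, 13.2]
opening: 0.406
grip_force: 30.0
```

```bash
python3 - <<'E'
from h import *
p=pose();i=viewer.camera_info("wrist");print(p,"lvl ctr px",proj(i,(534,-8,88)))
t=viewer.camera_info("top");im=viewer.read_camera("top")[:,:,::-1].copy();u=proj(t,(534,-8,88)).round().astype(int);print(u);print(im[u[1],u[0]-14:u[0]+15].tolist())
E
```

```text
[ 5.10677224e+02 -1.72328719e+02  2.53407810e+01  1.41802174e-01] lvl ctr px [-59.94197182 177.6304319 ]
[355 194]
[[65, 222, 244], [64, 222, 244], [65, 223, 244], [65, 217, 235], [70, 225, 153], [75, 246, 170], [78, 246, 174], [78, 246, 176], [78, 246, 177], [77, 243, 164], [144, 225, 180], [237, 246, 242], [247, 247, 246], [246, 247, 246], [243, 247, 244], [188, 246, 226], [79, 247, 182], [82, 243, 165], [80, 218, 136], [77, 246, 176], [73, 246, 174], [71, 246, 172], [70, 246, 168], [71, 243, 168], [71, 220, 210], [64, 226, 243], [63, 217, 242], [64, 219, 243], [63, 219, 243]]
```

The top camera still sees the vial: the bubble is about 4 mm off towards +y and perhaps still settling. Waiting, then reading again.

```bash
cat >> h.py <<'E'
def bub_top():
    """bubble offset (mm, + towards world +y) relative to the middle of the window, from the top camera, sub-pixel"""
    t=viewer.camera_info("top");im=viewer.read_camera("top").astype(np.float32)
    ax=np.array([np.cos(1.441),np.sin(1.441),0]);C=np.array([534.7,-7,86]);ss=np.arange(-45,45.01,.5);acc=[]
    n=np.array([-ax[1],ax[0],0])
    for w in(-3,0,3):
        P=np.array([proj(t,C+ax*s+n*w) for s in ss]).astype(np.float32)
        acc.append(cv2.remap(im,P[:,0],P[:,1],cv2.INTER_LINEAR)[:,0])
    a=np.mean(acc,0);b=np.clip((a[:,2]-90)/150,0,1);r=a[:,0]   # blue high: bubble; red high: yellow
    bub=(b*ss)[np.abs(ss)<33].sum()/b[np.abs(ss)<33].sum()
    yel=(r>205)&(a[:,2]<120);lo=ss[(ss<-25)&yel].max();hi=ss[(ss>25)&yel].min()
    print("bubble",round(bub-(lo+hi)/2,2),"window",lo,hi,"bubble length",b[np.abs(ss)<33].sum()*.5)
E
```

Emit:
move_arm(moves=[0,0,0,0,0,0,0,0,0,0,0,0,0,0,0,0,0,0,0,0,0,0,0,0])

```text
t: 30.15
eef_pos: [510.6, -172.3, 25.3]
tcp_rot: [-3.138, 0.005, 0.144]
ft_force: [-11.0, 7.8, 12.6]
opening: 0.4
grip_force: 30.0
```

```bash
python3 - <<'E'
from h import *
bub_top();print(monitor.state()["ft_force"])
E
```

```text
bubble 2.64 window -33.5 31.0 bubble length 12.762854
[-10.4179271    6.54601268  12.58437572]
```

2.6 mm left, i.e. about 0.43 rad more.

Emit:
move_arm(moves=[0,0,-0.002,0.09,0,0,-0.001,0.09,0,0,-0.001,0.08,0,0,0,0,0,0,0,0,0,0,0,0,0,0,0,0,0,0,0,0,0,0,0,0])

```text
t: 31.32
eef_pos: [510.7, -171.5, 25.7]
tcp_rot: [-3.139, 0.006, -0.265]
ft_force: [-7.3, 12.6, 10.4]
opening: 0.403
grip_force: 30.0
```

```bash
python3 - <<'E'
from h import *
bub_top()
plan([(511,-172.5,120,-0.25,45),(534.4,-7.5,140,1.442)])
E
```

```text
bubble -0.29 window -33.5 31.5 bubble length 12.382877
0, 0, -0.21, -0, 0, 0, -0.21, -0.01, 0.004, 0.006, -0.209, 0.001, -0.01, -0.1, -0.01, -0.1, 0, -0.1, -0.01, -0.1, 0.02, -0.1, -0.02, -0.09, 0.04, -0.09, -0.01, -0.1, 0.05, -0.09, -0.01, -0.1, 0.06, -0.08, -0.01, -0.1, 0.07, -0.07, -0.01, -0.1

0.09, -0.06, -0.02, -0.09, 0.09, -0.04, -0.01, -0.1, 0.1, -0.03, -0.01, -0.1, 0.096, -0.018, -0.013, -0.097

end [534.334  -7.539 139.979   1.441] 14
```

The bubble is at -0.3 mm. Releasing the knob, rising and looking from above the level.

Emit:
move_arm(moves=[0,0,0,0,0,0,0,0,0,0,0,0], claw=55)

```text
t: 31.75
eef_pos: [513.3, -174.0, 25.7]
tcp_rot: [3.141, -0.0, -0.264]
ft_force: [-0.1, -0.0, -0.1]
opening: 0.574
grip_force: 0.0
```

Emit:
move_arm(moves=[0,0,-0.21,0,0,0,-0.21,0,0,0,-0.2,0,-0.01,-0.1,-0.01,-0.1,0,-0.1,-0.01,-0.1,0.02,-0.1,-0.02,-0.09,0.04,-0.09,-0.01,-0.1,0.05,-0.09,-0.01,-0.1,0.06,-0.08,-0.01,-0.1,0.07,-0.07,-0.01,-0.1], claw=0)

```text
t: 33.0
eef_pos: [529.2, -69.3, 130.8]
tcp_rot: [3.141, 0.0, 0.825]
ft_force: [0.0, -0.2, -0.2]
opening: 0.003
grip_force: 0.0
```

Emit:
move_arm(moves=[0.09,-0.06,-0.02,-0.09,0.09,-0.04,-0.01,-0.1,0.1,-0.03,-0.01,-0.1,0.096,-0.018,-0.013,-0.097,0,0,0,0,0,0,0,0])

```text
t: 33.75
eef_pos: [538.6, -9.5, 138.6]
tcp_rot: [-3.142, 0.0, 1.424]
ft_force: [-0.3, -1.0, 0.4]
opening: 0.003
grip_force: 0.0
```

```bash
cat >> h.py <<'E'
def prof(z=88):
    """bubble offset (mm, + = image up = +y), wrist camera, profile along the level axis cast at height z"""
    i=viewer.camera_info("wrist");im=viewer.read_camera("wrist").astype(np.float32)
    ax=np.array([np.cos(1.441),np.sin(1.441),0]);C=np.array([535.4,-6.3,z]);ss=np.arange(-45,45.01,.5)
    P=np.array([proj(i,C+ax*s) for s in ss]).astype(np.float32);a=cv2.remap(im,P[:,0],P[:,1],cv2.INTER_LINEAR)[:,0]
    b=a[:,2]>170;print("bubble",ss[b].min(),ss[b].max(),ss[b].mean())
    d=(a[:,1]<225)&(a[:,0]<150)&~b&(abs(ss)<28);print("lines",ss[d]);g=(a[:,1]>225)&(a[:,0]<195);print("green",ss[g].min(),ss[g].max())
E
python3 - <<'E'
from h import *
bub_top();prof();print(pose())
E
```

```text
h.py:51: RuntimeWarning: invalid value encountered in scalar divide
  bub=(b*ss)[np.abs(ss)<33].sum()/b[np.abs(ss)<33].sum()
Traceback (most recent call last):
  File "h.py", line 52, in bub_top
    yel=(r>205)&(a[:,2]<120);lo=ss[(ss<-25)&yel].max();hi=ss[(ss>25)&yel].min()
                                ~~~~~~~~~~~~~~~~~~~~^^
ValueError: zero-size array to reduction operation maximum which has no identity
```

```bash
python3 - <<'E'
from h import *
prof();print(pose())
im,i=bubble(88,"pics/w9.png")
# press over the plain yellow, 48 mm towards the knob end
c=np.array([534.4,-7.5])-48*np.array([np.cos(1.441),np.sin(1.441)]);print(c)
plan([(*c,110,1.441),(*c,60,1.441,30)])
E
```

```text
bubble -7.5 6.5 -0.5
lines [-27.5 -27.  -26.5 -26.  -25.5 -25.  -24.5 -24.  -23.5 -23.  -22.5 -12.5
 -12.  -11.5 -11.  -10.5  11.   11.5  12.   12.5]
green -22.0 30.5
[538.61790133  -9.65842755 138.62370058   1.42499103]
pose [538.618  -9.658 138.624   1.425]
lvl [255.46534653 354.36350778] [ 462.4 -131.6  302.9    8.2   -8.3]
lvl [314.45945946 167.68243243] [538.1  15.5 134.3  30.8  82.4]
lvl [629.04444444  86.24444444] [764.3  45.4  17.8  14.6  90. ]
green [316.23737374 200.8030303 ] (306, 161, 21, 79) [535.5  -5.4  61.6  15.1  81.8]
green [628.89010989  86.15384615] (618, 72, 22, 29) [764.3  45.4  18.1  14.8  89.7]
[528.1872551  -55.09623726]
-0.31, -0.025, 0.191, -0.01, -0, -0, 0.17, 0, -0, -0, 0.163, 0

end [528.204 -55.073  60.028   1.441] 3
```

The lines are at ±11.5 mm and the bubble at -0.6 mm, so it is between them, with the arm clear. Now pressing with shut fingers on the plain yellow, 48 mm towards the knob end.

Emit:
move_arm(moves=[-0.31,-0.025,0.19,-0.01,0,0,0.17,0,0,0,0.14,0,0,0,0,0,0,0,0,0])

```text
t: 34.52
eef_pos: [528.7, -54.8, 64.4]
tcp_rot: [3.141, 0.0, 1.443]
ft_force: [0.1, 0.3, -0.3]
opening: 0.003
grip_force: 0.0
```

Emit:
move_arm(moves=[0,0,0.01,0,0,0,0.01,0,0,0,0,0])

```text
t: 34.9
eef_pos: [528.4, -54.5, 60.9]
tcp_rot: [3.141, 0.0, 1.443]
ft_force: [0.5, 0.5, -0.4]
opening: 0.008
grip_force: 0.0
```

Emit:
move_arm(moves=[0,0,0.01,0,0,0,0.01,0,0,0,0.005,0,0,0,0.005,0,0,0,0,0])

```text
t: 35.52
eef_pos: [528.3, -54.6, 56.2]
tcp_rot: [-3.142, 0.0, 1.443]
ft_force: [0.6, 0.2, 0.1]
opening: 0.005
grip_force: 0.0
```

Emit:
move_arm(moves=[0,0,0.004,0,0,0,0.003,0,0,0,0,0])

```text
t: 35.9
eef_pos: [528.3, -54.6, 55.1]
tcp_rot: [-3.142, 0.0, 1.443]
ft_force: [-0.5, 0.2, 0.5]
opening: 0.007
grip_force: 0.0
```

Emit:
move_arm(moves=[0,0,0.003,0,0,0,0.003,0,0,0,0,0])

```text
t: 36.28
eef_pos: [528.3, -54.6, 54.2]
tcp_rot: [-3.142, 0.0, 1.443]
ft_force: [-0.4, 0.0, 0.2]
opening: 0.005
grip_force: 0.0
```

Emit:
move_arm(moves=[0,0,0.003,0,0,0,0,0])

```text
t: 36.52
eef_pos: [528.3, -54.6, 53.8]
tcp_rot: [-3.142, 0.0, 1.443]
ft_force: [0.6, 0.3, 0.2]
opening: 0.004
grip_force: 0.0
```

Emit:
move_arm(moves=[0,0,0.003,0,0,0,0,0])

```text
t: 36.78
eef_pos: [528.3, -54.6, 53.3]
tcp_rot: [-3.142, 0.0, 1.443]
ft_force: [0.7, 0.1, -0.0]
opening: 0.005
grip_force: 0.0
```

Emit:
move_arm(moves=[0,0,0.003,0,0,0,0,0])

```text
t: 37.02
eef_pos: [528.3, -54.6, 53.3]
tcp_rot: [3.141, 0.0, 1.443]
ft_force: [-1.1, -0.2, 4.8]
opening: 0.003
grip_force: 2.4
```

Emit:
move_arm(moves=[0,0,0.003,0,0,0,0,0,0,0,0,0])

```text
t: 37.4
eef_pos: [528.4, -54.6, 53.2]
tcp_rot: [3.141, 0.0, 1.443]
ft_force: [-2.9, 0.1, 11.5]
opening: 0.003
grip_force: 5.4
```

Emit:
move_arm(moves=[0,0,0,0,0,0,0,0,0,0,0,0,0,0,0,0,0,0,0,0,0,0,0,0,0,0,0,0,0,0,0,0])

```text
t: 38.4
eef_pos: [528.4, -54.6, 53.2]
tcp_rot: [3.141, 0.0, 1.443]
ft_force: [-3.7, 0.4, 9.9]
opening: 0.006
grip_force: 5.4
```

```bash
python3 - <<'E'
from h import *
i=viewer.camera_info("wrist");print(proj(i,(535.4,-6.3,88)),monitor.state()["ft_force"]);prof()
E
```

```text
[322.05870551 159.7172074 ] [-3.66328823  0.36221604  9.9483842 ]
bubble -7.5 6.0 -0.75
lines [-12.5 -12.  -11.5 -11.   11.   11.5  12. ]
green -30.5 30.0
```

Bubble at -0.7 mm, push about 10 N, everything at rest. Handing in.

```bash
python3 -c "
from cell import order
print(order.job_done())"
```

```text
the job is handed in; nothing more can be done
None
```

I handed the job in at about 38 s: the level lies lengthwise on the platform with the bubble about 0.7 mm from the middle, pressed down at about 10 N; no verdict was returned. The fingertips sit about 34 mm above the reported TCP, so I first probed both levels and touched the bench, none of which moved anything.

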